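Stand the glazed tile up behind the seedling planter

ROBOT

A 7-joint arm with a two-finger parallel gripper is mounted at the origin on the work surface. World frame = base frame: x ahead of the robot, y to its left, z up, the work surface at z = 0. Lengths are in m, angles in rad, forces in N, time in s.
With the tool pointing down it reaches from about 0.4 to 0.85 m from the base axis. Payload 10.4 kg.
Tool frame: the origin (TCP) lies between the finger pads; the fingertips stand 14 mm ahead of it and the grasp point (between the pads) lies 5 mm behind it; z points along the fingers, y is the direction in which the jaws open and shut (so a half turn about z gives the same grasp; the last joint's range is limited). The gripper opens to 87 mm and grips with 3 to 60 N. Pads are 19 mm wide; open, the fingers measure 117 mm over their backs; the gripper's body (75 mm by 190 mm) begins 51 mm behind the grasp point.
Start: joints at [1.25, 0.332, -0.065, 1.46, 0.022, 1.35, -0.088], TCP at [0.183, -0.598, 0.237] pointing down, gripper open.
Joint ranges: [-2.6, 2.6], [-0.5, 2.12], [-1.47, 1.34], [0.16, 2.42], [-1.27, 4.41], [0.06, 2.06], [-2.6, 2.6]. Speed limits (rad/s): [2.22, 2.22, 2.79, 2.79, 3.14, 3.14, 3.14].

INTERFACE

Orientations are given as a unit quaternion [x, y, z, w].
In Python, from bench import readout, camera, calibration, order gives the robot as it stands.
- The arm moves only by the tool apply_moves, never from a script. Its argument "deltas" is a list of rows, each an object with "translation": the shift along the world's x, y, z in m, a list of three; "turn": the turn, a rotation vector about the world's x, y, z in rad, a list of three; "hand": the finger opening in m, from 0 to 0.087. A call has 1 to 5 rows; each row shifts and turns the pose as measured when the row begins; what a row does not reach is not made up. A row lasts 1/10 s, in which the tool goes at most 50 mm and 8.59 degrees, less where a joint would pass 70% of its speed; a pose out of reach is approached as far as the arm can. A call with a gripper value outside its range is refused whole. The fingers move at their own pace and stop on an object; "newtons" is the grip in N (left out, the last holds). Time passes only in rows, so rows that do not move let the fingers close. It gives the time, the measured TCP pose, the force and the opening at its end, in the units of the state.
- readout.read_state(): the state, without advancing time (a new reading comes with each control period).
- camera(name): name is "side" or "top" or "wrist"; returns the picture (420x560x3 uint8, red, green, blue); there is no depth.
- calibration(name): a dict with "fx", "fy", "cx", "cy" (pixels), "extrinsics" (4x4, takes a point from world to camera coordinates). Camera axes: x right, y down, z forward; pixel columns grow to the right and rows downward; lengths in m; the calibration is good to about 2 mm. A picture is of the moment at which its call begins: read the wrist's pose just before it. calibration takes no time and is no camera call; for the wrist camera it gives the pose at the moment of the call.
- order.close_job(): hands the job in, once; it reports no verdict.
The state is a dict: "time": time; "joint_positions": joint angles; "joint_vel": joint speeds; "joint_torque": joint torques, N m; "ee_pos": TCP position; "eef_rot": TCP orientation; "ft_force": force on the tool from outside, world axes, zero at the start; "torque": the same for the moment, N m; "width": finger opening in m.
Only numpy, scipy, OpenCV 4.12 (cv2) and the standard library are available. Lean on these libraries where they do the work, as an engineer would, in place of code of your own. Each camera call takes 0.05 s, during which the arm holds its last target. There are 200 camera calls.

TASK

The glazed tile lies face down on the pavers. Slide it flat until its plain foot end (the end without the blue band) butts against the stone kerb, then raise the banded end so that the tile pivots on its foot edge in the corner, and leave it upright with its back resting against the kerb; do not let it fall. Then set the single small green planter upright on the pavers just in front of the tile's foot, centred on it and within about two centimetres, without disturbing the other things on the sill.

Things in the scene. Friction and masses are not known exactly. Their poses are not given: they have to be found in the camera images.
- kerb: fixed pale stone kerb, a straight bar 60 mm thick (its x), 380 mm long (its y), 95 mm high. Origin: centre of its underside. Its x axis points away from the robot, so the vertical face that the tile goes against is the plane x = -30 mm of its frame, looking to the robot. Its place and yaw vary
- tile: loose ceramic tile 160 mm long (x), 60 wide (y), 12 thick (z), about 0.26 kg; starts flat, terracotta back (+z) up, white glaze down, blue band round the head end. Origin: centre of the glazed underside. x runs from the plain foot end (nearest the kerb) to the head. Grip it across its 60 mm width; lightly gripped, it turns between the pads as it is raised with its foot held by the kerb
- tile_foot (a point): centre of the foot end face of the tile (80 mm from the middle towards -x of the tile, at mid thickness)
- tile_head (a point): centre of the head end face of the tile (blue-banded end), at mid thickness
- planter: the single small green plastic planter, open at the top, 70 mm high, 60 mm across the rim (top 14 mm), tapering to 44 mm across the foot, wall 4 mm, about 0.12 kg. Origin: centre of its underside, z up its axis. It stands to the left or the right of the tile
- mister: bystander: stainless mister bottle 64 mm across, 166 mm high with a black spray head. Origin: centre of its underside
- saucer: bystander: blue ceramic saucer 130 mm across, 18 mm high. Origin: centre of its underside
- stakes: bystander: bundle of bamboo stakes lying on the pavers, 280 mm long (its x), 28 mm thick. Origin: middle of its underside
- planter_stack: bystander: nested stack of larger green planters 100 mm across, 150 mm high. Origin: centre of its underside
Not all that is in view belongs to the job. Leave any orange or red look-alike of the planter alone.

How it is judged:
By the outcome, as a careful person would: the job done as asked, in the order asked, and still so for the second after the job is handed in, with the robot touching nothing.
It also fails if it takes over 72 s, if anything falls off the work surface, if the arm or the gripper's body presses on something with over 40 N, if the wrist force passes 120 N, or if a joint passes its speed limit or range.

## Working session

There is one attempt and no reset: what is moved stays moved. The work goes in short steps, Python scripts to look and compute and a tool call to move; the robot and the scene stay as the last step left them, time stands still between calls to the robot, and variables do not carry over. Pictures are saved under pics/ and viewed, about 8 in all and at most 12, crops included, and the job is handed in when it is done.

Besides the shell and the picture viewer there is one more tool, called after "Call:" as a command line: name --argument value ..., lists and objects as JSON in quotes. apply_moves: Moves the arm, as the interface text tells. Its arguments: {"type":"object","properties":{"deltas":{"type":"array","items":{"type":"object","properties":{"translation":{"type":"array","items":{"type":"number"}},"turn":{"type":"array","items":{"type":"number"}},"hand":{"type":"number"}}}},"newtons":{"type":"number"}},"required":["deltas"]}

```bash
mkdir -p pics; ls; python3 - <<'E'
from bench import readout,camera,calibration
import cv2,numpy as np
s=readout.read_state();print(s)
a=camera("top");b=camera("side")
for n in("top","side"):
    c=calibration(n);print(n,c)
cv2.imwrite("pics/top0.png",a[:,:,::-1]);cv2.imwrite("pics/side0.png",b[:,:,::-1])
E
```

```text
pics
{'time': 0.0, 'joint_positions': array([ 1.25039235,  0.33287897, -0.06471779,  1.46092782,  0.02161918,
        1.34989522, -0.08847866]), 'joint_vel': array([ 0.00181627,  0.00046331,  0.00052638, -0.00050748,  0.0024223 ,
       -0.00070989, -0.0017389 ]), 'joint_torque': array([ 2.29689413e-04, -6.23272562e+01,  2.46732304e-02, -3.89893055e+01,
       -6.13057776e-02,  3.99638282e-02,  1.72192599e-04]), 'ee_pos': array([ 0.18328229, -0.59714457,  0.23575598]), 'eef_rot': array([ 9.88929641e-01,  1.48383511e-01, -1.43082634e-04, -6.91854086e-04]), 'ft_force': array([-0.46516177,  0.53492515,  0.10552328]), 'torque': array([-0.00218126, -0.0650167 ,  0.01393388]), 'width': 0.0868086349487088}
top {'fx': 511.1078151574576, 'fy': 511.1078151574576, 'cx': 291.9990139808398, 'cy': 205.0463232608058, 'extrinsics': array([[ 0.01843837, -0.99973782,  0.01357647, -0.01374458],
       [-0.99637091, -0.01950143, -0.08285349,  0.49766686],
       [ 0.08309653, -0.01199952, -0.99646926,  1.35155724],
       [ 0.        ,  0.        ,  0.        ,  1.        ]])}
side {'fx': 425.86261411642005, 'fy': 425.86261411642005, 'cx': 287.4420591282278, 'cy': 207.83671706866548, 'extrinsics': array([[-0.89385503, -0.44804731,  0.01663723,  0.44157309],
       [-0.33710979,  0.64714368, -0.68378509,  0.20520842],
       [ 0.29560139, -0.61681331, -0.72949377,  0.99811573],
       [ 0.        ,  0.        ,  0.        ,  1.        ]])}
```

View pics/top0.png

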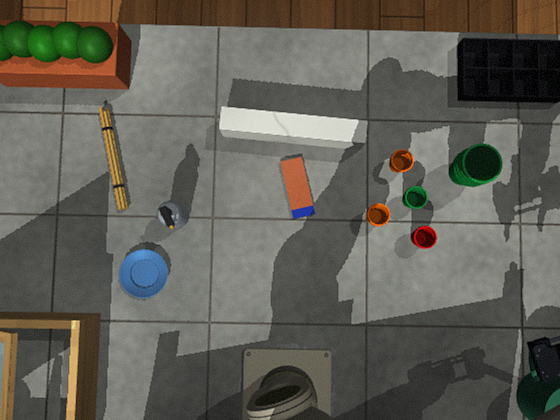

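View pics/side0.png

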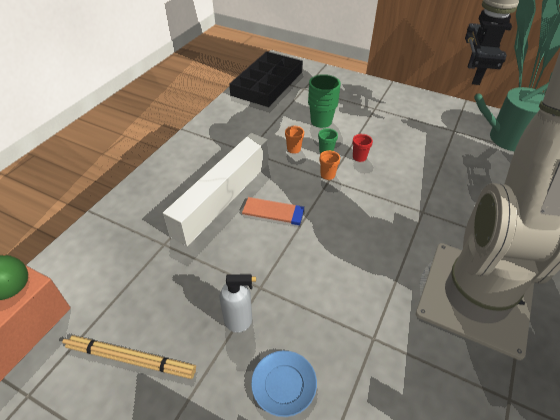

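The top view shows the kerb at (220–358, 107–147), and the tile at (281–314, 155–218) with its blue head nearest the robot. Small pots are orange at (401,161), orange at (378,214), red at (424,237) and green at (415,198). The large green stack is at (476,165). The small green pot at (415,198) fits the description, being green, single and about 60 mm across. I'll measure it and confirm in a crop.

```bash
cat > h.py <<'E'
import numpy as np,cv2
from bench import readout,camera,calibration
def ray(c,u,v):
    E=c["extrinsics"];R=E[:3,:3];o=-R.T@E[:3,3]
    return o,R.T@np.array([(u-c["cx"])/c["fx"],(v-c["cy"])/c["fy"],1.])
def plane(c,p,z):
    o,d=ray(c,*p);return o+d*(z-o[2])/d[2]
def proj(c,P):
    q=c["extrinsics"][:3,:3]@P+c["extrinsics"][:3,3];return np.array([c["fx"]*q[0]/q[2]+c["cx"],c["fy"]*q[1]/q[2]+c["cy"]])
E
python3 - <<'E'
from h import *
a=cv2.imread("pics/top0.png");c=calibration("top");hsv=cv2.cvtColor(a,cv2.COLOR_BGR2HSV)
def blob(m,box):
    x0,y0,x1,y1=box;k=np.zeros_like(m);k[y0:y1,x0:x1]=m[y0:y1,x0:x1]
    cs,_=cv2.findContours(k,cv2.RETR_EXTERNAL,cv2.CHAIN_APPROX_NONE);return max(cs,key=cv2.contourArea)
sat=((hsv[...,1]>110)&(hsv[...,2]>60)).astype(np.uint8)
t=blob(sat,(265,145,330,230));W=np.array([plane(c,p[0]+0.,.012)[:2] for p in t],np.float32)
r=cv2.minAreaRect(W);print("tile",r,cv2.boxPoints(r))
g=((hsv[...,0]>45)&(hsv[...,0]<85)&(hsv[...,1]>80)&(hsv[...,2]>30)).astype(np.uint8)
p=blob(g,(398,180,435,215));print("planter",cv2.fitEllipse(p),cv2.boundingRect(p));e=cv2.fitEllipse(p)[0];print(plane(c,e,.07),plane(c,e,.06))
for n,b in(("o1",(388,145,415,178)),("o2",(362,198,394,232)),("red",(408,222,440,254))):
    q=blob(sat,b);e=cv2.fitEllipse(q);print(n,e,plane(c,e[0],.065))
w=((hsv[...,1]<45)&(hsv[...,2]>150)).astype(np.uint8)
k=blob(w,(210,95,370,155));print("kerb",cv2.approxPolyDP(k,3,True)[:,0])
cr=np.hstack([cv2.resize(a[90:230,210:370],None,fx=2.4,fy=2.4,interpolation=2),cv2.resize(a[130:270,350:510],None,fx=2.4,fy=2.4,interpolation=2)])
cv2.imwrite("pics/crop1.png",cr)
E
```

```text
tile ((0.5473806262016296, -0.01750694215297699), (0.16150474548339844, 0.060435473918914795), 14.013582229614258) [[ 0.46171427 -0.00774288]
 [ 0.47634888 -0.06637969]
 [ 0.633047   -0.02727101]
 [ 0.6184124   0.0313658 ]]
planter ((415.17242431640625, 197.26846313476562), (22.106348037719727, 24.367565155029297), 73.14675903320312) (403, 186, 25, 23)
[ 0.52028796 -0.32354645  0.07      ] [ 0.52132333 -0.32609331  0.06      ]
o1 ((401.2796325683594, 160.74169921875), (22.07610321044922, 24.74281883239746), 50.4351806640625) [ 0.61642589 -0.28839329  0.065     ]
o2 ((378.10693359375, 214.2830810546875), (22.597496032714844, 23.251129150390625), 74.06878662109375) [ 0.47443398 -0.22806598  0.065     ]
red ((424.31475830078125, 237.14010620117188), (22.238187789916992, 24.16680145263672), 78.99442291259766) [ 0.41735023 -0.34844242  0.065     ]
kerb [[219 128]
 [225 136]
 [289 142]
 [293 139]
 [296 143]
 [345 147]
 [352 144]
 [358 120]
 [222 106]]
```

View pics/crop1.png

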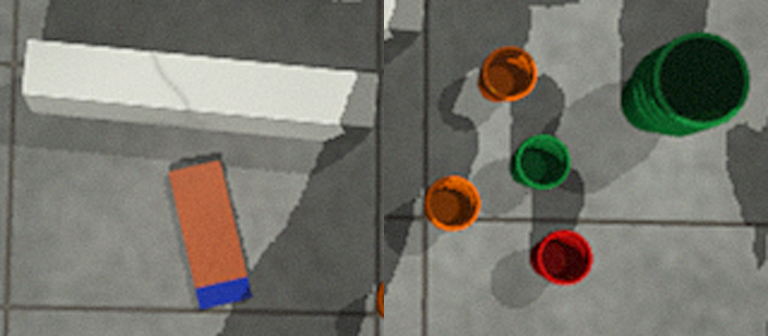

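Crop confirmed: the only small green pot is at crop (541,162), separate from the large stack at (695,80) and the orange and red pots. Next I'll fit the kerb and stack poses and work out the grasp.

```bash
python3 - <<'E'
from h import *
from scipy.optimize import least_squares
from scipy.spatial.transform import Rotation as R
c=calibration("top");f=lambda u,v:np.array([210+u/2.4,90+v/2.4])
obs=[((.03,.19,.095),f(29,39)),((.03,-.19,.095),f(357,71)),((-.03,.19,.095),f(24,95)),((-.03,-.19,.095),f(339,125)),((-.03,.19,0),f(34,113))]
def res(q):
    M=R.from_euler('z',q[2]).as_matrix();return np.concatenate([proj(c,M@np.array(P)+[q[0],q[1],0])-p for P,p in obs])
s=least_squares(res,[.7,0,0]);x,y,yaw=s.x;print("kerb",s.x,np.degrees(yaw),s.fun.round(1))
n=np.array([np.cos(yaw),np.sin(yaw)]);face=np.array([x,y])-.03*n;print("face pt",face,"n",n)
tc=np.array([.5474,-.0175]);ta=np.radians(14.0);d=np.array([np.cos(ta),np.sin(ta)])
print("foot",tc+.08*d,"dist to face along n",(face-tc-.08*d)@n,"turn needed deg",np.degrees(yaw)-14)
print("stack",plane(c,(350+695/2.4,130+80/2.4),.15), "mister",plane(c,(175,217),.05))
st=readout.read_state();r=R.from_quat(st["eef_rot"]);print(r.as_matrix().round(3))
E
```

```text
kerb [ 0.6997643   0.00748525 -0.07651035] -4.3837203422231115 [-5.1 -0.4  4.9  0.5 -5.6 -0.9 10.5  0.8 -5.  -0.4]
face pt [0.66985207 0.00977832] n [ 0.99707451 -0.07643573]
foot [0.62502366 0.00185375] dist to face along n 0.04409154394356548 turn needed deg -18.38372034222311
stack [ 0.60727126 -0.85956003  0.15      ] mister [0.4580599  0.30132782 0.05      ]
[[ 0.956  0.293 -0.   ]
 [ 0.293 -0.956  0.001]
 [-0.    -0.001 -1.   ]]
```

```bash
python3 - <<'E'
from h import *
from scipy.optimize import least_squares
from scipy.spatial.transform import Rotation as R
c=calibration("top");f=lambda u,v:np.array([210+u/2.4,90+v/2.4])
obs=[((.03,.19,.095),f(29,39)),((.03,-.19,.095),f(378,73)),((-.03,.19,.095),f(24,95)),((-.03,-.19,.095),f(369,128)),((-.03,.19,0),f(34,113))]
def res(q):
    M=R.from_euler('z',q[2]).as_matrix();return np.concatenate([proj(c,M@np.array(P)+[q[0],q[1],0])-p for P,p in obs])
s=least_squares(res,[.7,0,0]);x,y,yaw=s.x;print("kerb",s.x,np.degrees(yaw),s.fun.round(1))
n=np.array([np.cos(yaw),np.sin(yaw)]);face=np.array([x,y])-.03*n;print("face pt",face,"n",n)
tc=np.array([.5474,-.0175]);ta=np.radians(14.0);d=np.array([np.cos(ta),np.sin(ta)])
print("foot",tc+.08*d,"dist",(face-tc-.08*d)@n,"grasp .12 from foot",tc-.04*d)
print("stack",plane(c,(479.6,163.3),.15))
E
```

```text
kerb [ 0.69871844 -0.00371965 -0.07676278] -4.3981832180596845 [-0.8  0.1  0.5  0.2 -1.2 -0.4  2.3  0.1 -0.9  0. ]
face pt [ 0.66880678 -0.00141903] n [ 0.99705518 -0.07668741]
foot [0.62502366 0.00185375] dist 0.04390517213764497 grasp .12 from foot [ 0.50858817 -0.02717688]
stack [ 0.59913268 -0.4623156   0.15      ]
```

Call:
apply_moves --deltas '[{"translation": [0.023, 0.04, 0], "turn": [0, 0, -0.01], "hand": 0.087}, {"translation": [0.023, 0.04, 0], "turn": [0, 0, -0.01], "hand": 0.087}, {"translation": [0.023, 0.04, 0], "turn": [0, 0, -0.01], "hand": 0.087}, {"translation": [0.023, 0.04, 0], "turn": [0, 0, -0.01], "hand": 0.087}, {"translation": [0.023, 0.04, 0], "turn": [0, 0, -0.01], "hand": 0.087}]'

```text
time: 0.6
ee_pos: [0.2949, -0.3939, 0.232]
eef_rot: [0.993, 0.117, -0.002, -0.002]
ft_force: [1.2, -0.5, -0.2]
width: 0.0872
```

Call:
apply_moves --deltas '[{"translation": [0.023, 0.04, 0], "turn": [0, 0, 0], "hand": 0.087}, {"translation": [0.023, 0.04, 0], "turn": [0, 0, 0], "hand": 0.087}, {"translation": [0.023, 0.04, 0], "turn": [0, 0, 0], "hand": 0.087}, {"translation": [0.023, 0.04, 0], "turn": [0, 0, 0], "hand": 0.087}, {"translation": [0.023, 0.04, 0], "turn": [0, 0, 0], "hand": 0.087}]'

```text
time: 1.1
ee_pos: [0.412, -0.1844, 0.2313]
eef_rot: [0.993, 0.117, -0.003, -0.002]
ft_force: [0.6, -0.3, 0.4]
width: 0.0869
```

Call:
apply_moves --deltas '[{"translation": [0.022, 0.038, -0.02], "turn": [0, 0, 0.005], "hand": 0.087}, {"translation": [0.022, 0.038, -0.02], "turn": [0, 0, 0.005], "hand": 0.087}, {"translation": [0.022, 0.038, -0.02], "turn": [0, 0, 0], "hand": 0.087}, {"translation": [0.022, 0.038, -0.02], "turn": [0, 0, 0], "hand": 0.087}, {"translation": [0.005, 0.005, -0.02], "turn": [0, 0, 0], "hand": 0.087}]'

```text
time: 1.6
ee_pos: [0.51, -0.015, 0.1311]
eef_rot: [0.992, 0.125, 0.001, -0.001]
ft_force: [-0.3, -1.0, -0.3]
width: 0.087
```

```bash
cat > w.py <<'E'
from h import *
import sys
from scipy.spatial.transform import Rotation as R
s=readout.read_state();c=calibration("wrist");a=camera("wrist")[:,:,::-1].copy();cv2.imwrite(f"pics/{sys.argv[1]}.png",a)
print(s["time"],s["ee_pos"].round(4),R.from_quat(s["eef_rot"]).as_matrix().round(3).tolist(),s["ft_force"].round(1))
E
python3 w.py w1; python3 - <<'E'
from h import *
a=cv2.imread("pics/w1.png");c=calibration("wrist");h=cv2.cvtColor(a,cv2.COLOR_BGR2HSV)
m=((h[...,1]>110)&(h[...,2]>40)).astype(np.uint8)
cs,_=cv2.findContours(m,cv2.RETR_EXTERNAL,cv2.CHAIN_APPROX_NONE);k=max(cs,key=cv2.contourArea)
W=np.array([plane(c,p[0]+0.,.012)[:2] for p in k],np.float32);r=cv2.minAreaRect(W);print(cv2.boundingRect(k),r,cv2.boxPoints(r))
E
```

```text
1.6 [ 0.51   -0.015   0.1311] [[0.969, 0.247, 0.001], [0.247, -0.969, 0.002], [0.002, -0.002, -1.0]] [-0.3 -1.  -0.3]
(262, 235, 65, 24) ((0.4782405495643616, -0.03629506006836891), (0.02249002456665039, 0.05877535045146942), 14.3020601272583) [[ 0.4600843  -0.0105961 ]
 [ 0.4746038  -0.06754982]
 [ 0.4963968  -0.06199402]
 [ 0.4818773  -0.0050403 ]]
```

View pics/w1.png

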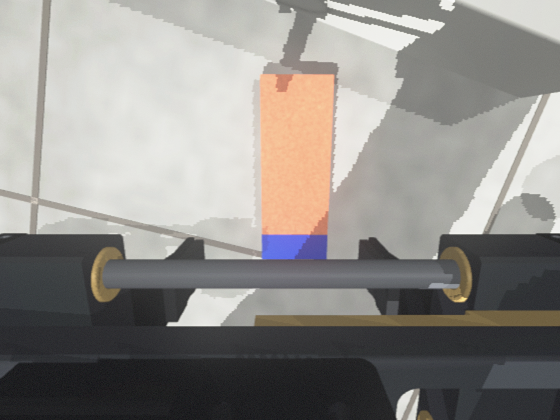

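The wrist view shows the tile centred between the fingers at (262–335, 73–258) with its blue head at rows 235–258. Its yaw of 14.3° agrees with the top view, so I'll descend.

Call:
apply_moves --deltas '[{"translation": [-0.001, -0.006, -0.03], "turn": [0, 0, 0], "hand": 0.087}, {"translation": [0, -0.006, -0.035], "turn": [0, 0, 0], "hand": 0.087}, {"translation": [0, 0, -0.03], "turn": [0, 0, 0], "hand": 0.087}, {"translation": [0, 0, -0.01], "turn": [0, 0, 0], "hand": 0.087}, {"translation": [0, 0, 0], "turn": [0, 0, 0], "hand": 0.087}]'

```text
time: 2.15
ee_pos: [0.5056, -0.0308, 0.0195]
eef_rot: [0.992, 0.124, -0.003, -0.001]
ft_force: [0.3, 0.8, -0.0]
width: 0.0871
```

Call:
apply_moves --deltas '[{"translation": [0.001, 0.002, -0.003], "turn": [0, 0, 0], "hand": 0.087}, {"translation": [0, 0, 0], "turn": [0, 0, 0], "hand": 0.05}, {"translation": [0, 0, 0], "turn": [0, 0, 0], "hand": 0.05}, {"translation": [0, 0, 0], "turn": [0, 0, 0], "hand": 0.05}, {"translation": [0, 0, 0], "turn": [0, 0, 0], "hand": 0.05}]' --newtons 15

```text
time: 2.65
ee_pos: [0.5097, -0.0293, 0.0213]
eef_rot: [0.992, 0.123, 0.0, 0.0]
ft_force: [0.3, 0.4, -0.1]
width: 0.0627
```

Call:
apply_moves --deltas '[{"translation": [0, 0, -0.004], "turn": [0, 0, 0], "hand": 0.066}, {"translation": [0, 0, 0], "turn": [0, 0, 0], "hand": 0.066}, {"translation": [0, 0, 0], "turn": [0, 0, 0], "hand": 0.066}]'

```text
time: 2.95
ee_pos: [0.5101, -0.0294, 0.0175]
eef_rot: [0.992, 0.123, 0.001, 0.0]
ft_force: [0.4, -0.0, -0.5]
width: 0.0658
```

```bash
python3 -c "
from bench import readout
for i in range(3):
  s=readout.read_state();print(s['ee_pos'],s['ft_force'],s['width'])"
```

```text
[ 0.51008794 -0.02938251  0.01753389] [ 0.36104109 -0.02043342 -0.48744128] 0.06576505459408116
[ 0.51008794 -0.02938251  0.01753389] [ 0.36104109 -0.02043342 -0.48744128] 0.06576505459408116
[ 0.51008794 -0.02938251  0.01753389] [ 0.36104109 -0.02043342 -0.48744128] 0.06576505459408116
```

Call:
apply_moves --deltas '[{"translation": [0, 0, 0], "turn": [0, 0, 0], "hand": 0.05}, {"translation": [0, 0, 0], "turn": [0, 0, 0], "hand": 0.05}, {"translation": [0, 0, 0], "turn": [0, 0, 0], "hand": 0.05}, {"translation": [0.004, 0, 0], "turn": [0, 0, -0.05], "hand": 0.05}, {"translation": [0.004, 0, 0], "turn": [0, 0, -0.05], "hand": 0.05}]'

```text
time: 3.45
ee_pos: [0.517, -0.0288, 0.0174]
eef_rot: [0.997, 0.073, -0.0, -0.0]
ft_force: [-1.6, 0.4, 2.3]
width: 0.0595
```

Call:
apply_moves --deltas '[{"translation": [0.004, 0, 0], "turn": [0, 0, -0.05], "hand": 0.05}, {"translation": [0.004, 0, 0], "turn": [0, 0, -0.05], "hand": 0.05}, {"translation": [0.004, 0, 0], "turn": [0, 0, -0.05], "hand": 0.05}, {"translation": [0.003, 0, 0], "turn": [0, 0, -0.05], "hand": 0.05}, {"translation": [0, 0, 0], "turn": [0, 0, 0], "hand": 0.05}]'

```text
time: 3.95
ee_pos: [0.5315, -0.0278, 0.0174]
eef_rot: [1.0, -0.031, -0.002, -0.0]
ft_force: [0.3, -1.0, -0.8]
width: 0.0597
```

```bash
cat > t.py <<'E'
from h import *
import sys
from scipy.spatial.transform import Rotation as R
s=readout.read_state();M=R.from_quat(s["eef_rot"]).as_matrix();print(s["time"],s["ee_pos"].round(4),"yaw",np.degrees(np.arctan2(M[1,0],M[0,0])),"zax",M[:,2].round(3),s["ft_force"].round(1),s["width"])
a=camera("top")[:,:,::-1].copy();cv2.imwrite(f"pics/{sys.argv[1]}.png",a)
b=camera("side")[:,:,::-1]
x,y,X,Y=map(int,sys.argv[2:6]);k=(X-x)*1.0;f=380/k
i=cv2.resize(a[y:Y,x:X],None,fx=f,fy=f,interpolation=2)
x,y,X,Y=map(int,sys.argv[6:10]);f=400/(X-x);j=cv2.resize(b[y:Y,x:X],None,fx=f,fy=f,interpolation=2)
H=max(len(i),len(j));p=lambda q:cv2.copyMakeBorder(q,0,H-len(q),0,0,0)
cv2.imwrite(f"pics/{sys.argv[1]}c.png",np.hstack([p(i),p(j)]))
E
python3 t.py t1 210 90 370 250 150 120 350 280
```

```text
3.95 [ 0.5315 -0.0278  0.0174] yaw -3.5352855065986675 zax [-0.004  0.001 -1.   ] [ 0.3 -1.  -0.8] 0.05969664362998088
```

View pics/t1c.png

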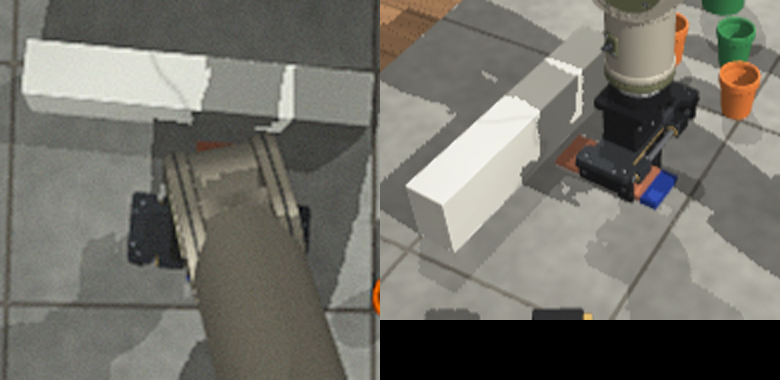

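The side crop shows the tile gripped near its blue head (660,188), square to the kerb, with its foot at (570,155) just short of the face. I'll creep in and feel for contact.

Call:
apply_moves --deltas '[{"translation": [0.004, 0, 0], "turn": [0, 0, -0.015], "hand": 0.05}, {"translation": [0.003, 0, 0], "turn": [0, 0, 0], "hand": 0.05}, {"translation": [0.003, 0, 0], "turn": [0, 0, 0], "hand": 0.05}, {"translation": [0.002, 0, 0], "turn": [0, 0, 0], "hand": 0.05}]'

```text
time: 4.45
ee_pos: [0.5412, -0.028, 0.0174]
eef_rot: [0.999, -0.036, -0.004, 0.0]
ft_force: [-4.7, -0.1, 5.3]
width: 0.0599
```

Call:
apply_moves --deltas '[{"translation": [0.002, 0, 0], "turn": [0, 0, 0], "hand": 0.05}, {"translation": [0.002, 0, 0], "turn": [0, 0, 0], "hand": 0.05}]'

```text
time: 4.65
ee_pos: [0.5445, -0.0281, 0.0174]
eef_rot: [0.999, -0.035, -0.005, 0.0]
ft_force: [-5.2, 0.2, 5.3]
width: 0.06
```

Call:
apply_moves --deltas '[{"translation": [0.002, 0, 0], "turn": [0, 0, 0], "hand": 0.05}, {"translation": [0.002, 0, 0], "turn": [0, 0, 0], "hand": 0.05}]'

```text
time: 4.85
ee_pos: [0.5478, -0.0281, 0.0174]
eef_rot: [0.999, -0.034, -0.006, 0.0]
ft_force: [-5.9, 0.5, 5.9]
width: 0.0599
```

Call:
apply_moves --deltas '[{"translation": [0.002, 0, 0.0005], "turn": [0, 0, 0], "hand": 0.05}]'

```text
time: 4.95
ee_pos: [0.5484, -0.028, 0.0174]
eef_rot: [0.999, -0.034, -0.008, 0.0]
ft_force: [-10.9, -0.1, 5.7]
width: 0.0595
```

Call:
apply_moves --deltas '[{"translation": [0.002, 0, 0.0005], "turn": [0, 0, 0], "hand": 0.05}]'

```text
time: 5.05
ee_pos: [0.5485, -0.0281, 0.0174]
eef_rot: [0.999, -0.034, -0.01, 0.001]
ft_force: [-11.4, 0.2, 9.6]
width: 0.0599
```

Call:
apply_moves --deltas '[{"translation": [0.002, 0, 0], "turn": [0, 0, 0], "hand": 0.05}]'

```text
time: 5.15
ee_pos: [0.5487, -0.0281, 0.0172]
eef_rot: [0.999, -0.033, -0.012, 0.001]
ft_force: [-11.0, 0.1, 14.7]
width: 0.0599
```

Contact: x stalled at 0.5485 with −11 N. I'll lighten the grip and raise the head along the pivot arc.

Call:
apply_moves --deltas '[{"translation": [0, 0, 0.001], "turn": [0, 0, 0], "hand": 0.05}, {"translation": [0.0005, 0, 0.01], "turn": [0, 0, 0], "hand": 0.05}, {"translation": [0.001, 0, 0.01], "turn": [0, 0, 0], "hand": 0.05}, {"translation": [0.002, 0, 0.01], "turn": [0, 0, 0], "hand": 0.05}]' --newtons 6

```text
time: 5.55
ee_pos: [0.5516, -0.0282, 0.0485]
eef_rot: [0.999, -0.032, -0.013, 0.001]
ft_force: [1.0, -0.1, -3.0]
width: 0.0603
```

Call:
apply_moves --deltas '[{"translation": [0.0027, 0, 0.0095], "turn": [0, 0, 0], "hand": 0.05}, {"translation": [0.0034, 0, 0.009], "turn": [0, 0, 0], "hand": 0.05}, {"translation": [0.004, -0.0005, 0.0086], "turn": [0, 0, 0], "hand": 0.05}, {"translation": [0.0047, -0.0005, 0.008], "turn": [0, 0, 0], "hand": 0.05}]'

```text
time: 5.95
ee_pos: [0.5686, -0.0295, 0.0884]
eef_rot: [0.999, -0.033, -0.012, 0.001]
ft_force: [-0.4, 0.7, -2.0]
width: 0.0598
```

```bash
python3 t.py t2 210 90 370 250 190 120 330 240
```

```text
5.95 [ 0.5686 -0.0295  0.0884] yaw -3.7341495478380744 zax [-0.024 -0.001 -1.   ] [-0.4  0.7 -2. ] 0.05976130247813855
```

View pics/t2c.png

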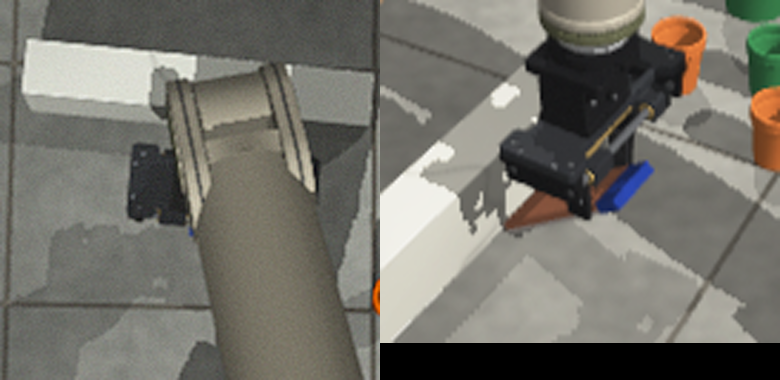

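Call:
apply_moves --deltas '[{"translation": [0.0085, -0.0006, 0.0085], "turn": [0, 0, 0], "hand": 0.05}, {"translation": [0.0085, -0.0006, 0.0073], "turn": [0, 0, 0], "hand": 0.05}, {"translation": [0.009, -0.0007, 0.006], "turn": [0, 0, 0], "hand": 0.05}]'

```text
time: 6.35
ee_pos: [0.5936, -0.031, 0.1101]
eef_rot: [0.999, -0.032, -0.014, 0.001]
ft_force: [-2.9, 0.5, 1.9]
width: 0.0602
```

Call:
apply_moves --deltas '[{"translation": [0.008, -0.0006, 0.0065], "turn": [0, 0, 0], "hand": 0.05}, {"translation": [0.011, -0.0008, 0.0055], "turn": [0, 0, 0], "hand": 0.05}, {"translation": [0.011, -0.0008, 0.004], "turn": [0, 0, 0], "hand": 0.05}]'

```text
time: 6.65
ee_pos: [0.6251, -0.0333, 0.1267]
eef_rot: [0.999, -0.032, -0.014, 0.001]
ft_force: [-0.3, -0.3, -2.3]
width: 0.0604
```

Call:
apply_moves --deltas '[{"translation": [0.009, -0.0007, 0.001], "turn": [0, 0, 0], "hand": 0.05}, {"translation": [0.009, -0.0007, 0.0008], "turn": [0, 0, 0], "hand": 0.05}, {"translation": [0.006, -0.0005, 0], "turn": [0, 0, 0], "hand": 0.05}, {"translation": [0.004, -0.0003, 0], "turn": [0, 0, 0], "hand": 0.05}]'

```text
time: 7.05
ee_pos: [0.6572, -0.0354, 0.1307]
eef_rot: [0.999, -0.032, -0.013, 0.001]
ft_force: [-1.0, -0.6, 1.3]
width: 0.06
```

```bash
python3 t.py t3 210 90 370 250 190 100 330 240
```

```text
7.05 [ 0.6572 -0.0354  0.1307] yaw -3.726077272519282 zax [-0.025 -0.    -1.   ] [-1.  -0.6  1.3] 0.059975385298538256
```

View pics/t3c.png

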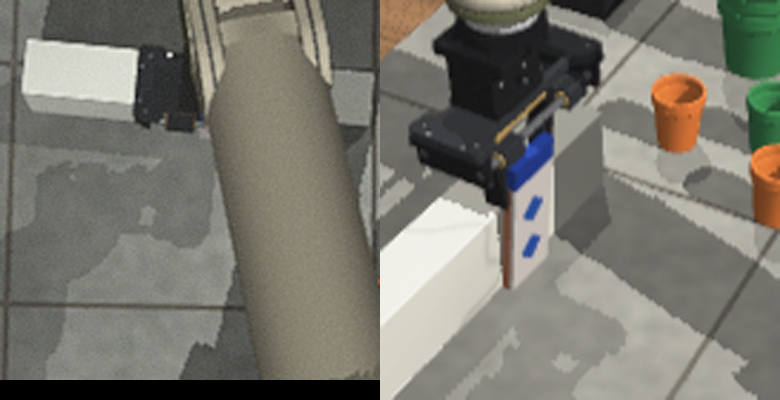

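The tile is nearly upright with its white face to the robot and its foot at crop (510,288). I'll press gently to seat it.

Call:
apply_moves --deltas '[{"translation": [0.003, 0, 0], "turn": [0, 0, 0], "hand": 0.05}, {"translation": [0.002, 0, 0], "turn": [0, 0, 0], "hand": 0.05}]'

```text
time: 7.35
ee_pos: [0.6619, -0.0356, 0.1306]
eef_rot: [0.999, -0.033, -0.013, 0.001]
ft_force: [-1.4, -0.4, 2.2]
width: 0.0597
```

Call:
apply_moves --deltas '[{"translation": [0.002, 0, -0.001], "turn": [0, 0, 0], "hand": 0.05}]'

```text
time: 7.45
ee_pos: [0.6643, -0.0358, 0.1301]
eef_rot: [0.999, -0.033, -0.012, 0.001]
ft_force: [0.1, -0.2, 8.1]
width: 0.06
```

Call:
apply_moves --deltas '[{"translation": [0.002, 0, -0.001], "turn": [0, 0, 0], "hand": 0.05}]'

```text
time: 7.55
ee_pos: [0.6667, -0.036, 0.1297]
eef_rot: [0.999, -0.033, -0.012, 0.001]
ft_force: [-1.1, -0.3, 5.7]
width: 0.0597
```

Call:
apply_moves --deltas '[{"translation": [0.0015, 0, 0], "turn": [0, 0, 0], "hand": 0.05}]'

```text
time: 7.65
ee_pos: [0.6682, -0.0361, 0.1297]
eef_rot: [0.999, -0.033, -0.012, 0.001]
ft_force: [-1.8, -0.6, 0.2]
width: 0.0599
```

```bash
python3 t.py t4 210 90 370 250 210 110 300 200
```

```text
7.65 [ 0.6682 -0.0361  0.1297] yaw -3.7533824321645812 zax [-0.024 -0.001 -1.   ] [-1.8 -0.6  0.2] 0.059893747171536275
```

View pics/t4c.png

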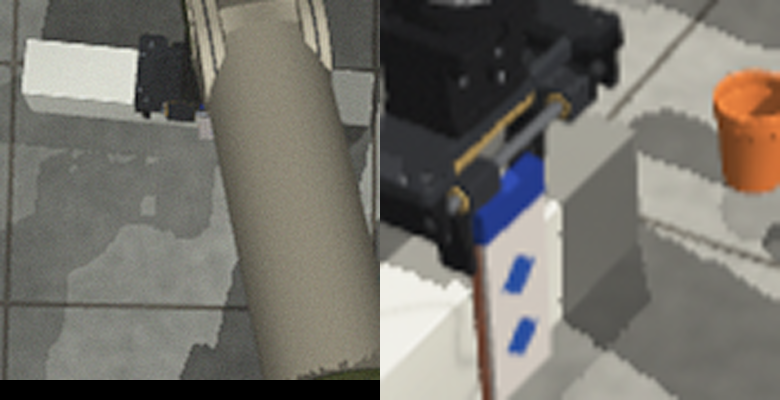

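```bash
python3 - <<'E'
from h import *
c=calibration("side")
n=np.array([.99706,-.07669,0]);t=np.array([.07669,.99706,0]);z=np.array([0,0,1.])
lat=np.array([.668,-.036,0])@t
f=.667
for f in(.667,.671):
  for lean in(-4,0,4):
    l=np.radians(lean);out=[]
    for L in(0,.14,.16):
      for w in(.03,-.03):
        P=n*(f-.012+L*np.sin(l))+t*(lat+w)+z*L*np.cos(l);u=proj(c,P);out.append(((u-[210,110])*4.444+[380,0]).round(0).astype(int).tolist())
    print(f,lean,out)
E
```

```text
0.667 -4 [[498, 404], [552, 348], [494, 242], [554, 185], [494, 216], [554, 160]]
0.667 0 [[498, 404], [552, 348], [481, 236], [540, 179], [478, 209], [538, 153]]
0.667 4 [[498, 404], [552, 348], [467, 230], [527, 174], [462, 203], [523, 147]]
0.671 -4 [[493, 402], [547, 346], [489, 239], [548, 183], [488, 214], [548, 158]]
0.671 0 [[493, 402], [547, 346], [475, 233], [535, 177], [472, 206], [533, 151]]
0.671 4 [[493, 402], [547, 346], [461, 228], [521, 172], [456, 200], [517, 145]]
```

Projecting an upright model matches the observed corners (head-left (474,207), foot-left (490,400)) at about 0° lean. I'll release.

Call:
apply_moves --deltas '[{"translation": [0, 0, 0], "turn": [0, 0, 0], "hand": 0.064}, {"translation": [0, 0, 0], "turn": [0, 0, 0], "hand": 0.07}, {"translation": [0, 0, 0], "turn": [0, 0, 0], "hand": 0.078}, {"translation": [0, 0, 0], "turn": [0, 0, 0], "hand": 0.078}]'

```text
time: 8.15
ee_pos: [0.6675, -0.036, 0.1284]
eef_rot: [0.999, -0.033, -0.013, 0.001]
ft_force: [0.5, 0.0, 0.3]
width: 0.0754
```

Call:
apply_moves --deltas '[{"translation": [0, 0, 0.01], "turn": [0, 0, 0], "hand": 0.08}, {"translation": [0, 0, 0.02], "turn": [0, 0, 0], "hand": 0.08}, {"translation": [0, 0, 0.03], "turn": [0, 0, 0], "hand": 0.08}, {"translation": [0, 0, 0.04], "turn": [0, 0, 0], "hand": 0.08}, {"translation": [0, 0, 0.02], "turn": [0, 0, 0], "hand": 0.08}]'

```text
time: 8.65
ee_pos: [0.6648, -0.0359, 0.2513]
eef_rot: [0.999, -0.032, -0.016, 0.001]
ft_force: [0.5, -0.1, 0.7]
width: 0.0803
```

Call:
apply_moves --deltas '[{"translation": [-0.03, -0.02, 0.01], "turn": [0, 0, 0], "hand": 0.087}, {"translation": [-0.03, -0.035, 0], "turn": [0, 0, 0], "hand": 0.087}, {"translation": [-0.03, -0.035, 0], "turn": [0, 0, 0], "hand": 0.087}, {"translation": [-0.03, -0.035, 0], "turn": [0, 0, 0], "hand": 0.087}, {"translation": [-0.03, -0.035, 0], "turn": [0, 0, 0], "hand": 0.087}]'

```text
time: 9.15
ee_pos: [0.5139, -0.1917, 0.2694]
eef_rot: [1.0, -0.026, -0.01, -0.001]
ft_force: [1.2, -1.3, -0.3]
width: 0.0865
```

```bash
python3 t.py t5 210 90 370 250 190 100 330 240
```

```text
9.15 [ 0.5139 -0.1917  0.2694] yaw -2.9638125210836144 zax [-0.021  0.002 -1.   ] [ 1.2 -1.3 -0.3] 0.08649174352692811
```

View pics/t5c.png

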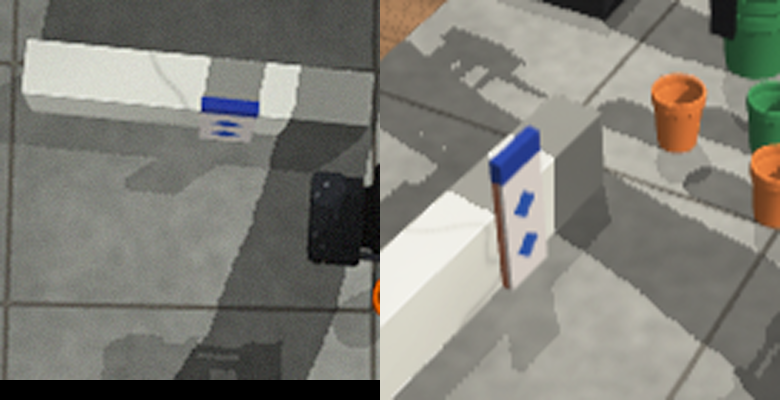

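The tile stands upright against the kerb on its own: blue head at top crop (201–259, 98–116), foot at side crop (510,288). Next I'll locate its front face and refine the planter position from the wrist camera.

```bash
python3 - <<'E'
from h import *
from scipy.spatial.transform import Rotation as R
c=calibration("top");n=np.array([.99706,-.07669]);t=np.array([.07669,.99706])
a=cv2.imread("pics/t5.png");h=cv2.cvtColor(a,cv2.COLOR_BGR2HSV)
m=((h[...,0]>105)&(h[...,0]<130)&(h[...,1]>150)).astype(np.uint8);k=np.zeros_like(m);k[125:142,285:325]=m[125:142,285:325]
r=cv2.minAreaRect(cv2.findNonZero(k));print("band",r,cv2.boundingRect(k))
for nm,u,v,z in(("head front",210+230.5/2.375,90+115/2.375,.16),("head back",210+230.5/2.375,90+98/2.375,.16),("foot front",210+225.5/2.375,90+140/2.375,0)):
    P=plane(c,(u,v),z);print(nm,P.round(4),"n,t",(P[:2]@n).round(4),(P[:2]@t).round(4))
s=readout.read_state();w=calibration("wrist");E=w["extrinsics"];o=-E[:3,:3].T@E[:3,3];M=R.from_quat(s["eef_rot"]).as_matrix()
print("cam in tool",(M.T@(o-s["ee_pos"])).round(3),"axis",(M.T@E[2,:3]).round(2),"q",s["joint_positions"].round(2))
b=camera("wrist")[:,:,::-1];cv2.imwrite("pics/w2.png",b);h=cv2.cvtColor(b,cv2.COLOR_BGR2HSV)
g=((h[...,0]>45)&(h[...,0]<85)&(h[...,1]>80)&(h[...,2]>30)).astype(np.uint8)
cs,_=cv2.findContours(g,0,1)
for q in sorted(cs,key=cv2.contourArea)[-3:]:
    if len(q)>5:
        e=cv2.fitEllipse(q);print(cv2.contourArea(q),cv2.boundingRect(q),plane(w,e[0],.065).round(4))
E
```

```text
band ((306.2574157714844, 136.42575073242188), (23.482877731323242, 9.751364707946777), 5.710593223571777) (295, 131, 24, 11)
head front [ 0.65   -0.0363  0.16  ] n,t 0.6508 0.0136
head back [ 0.6677 -0.036   0.16  ] n,t 0.6685 0.0153
foot front [ 0.6551 -0.0373  0.    ] n,t 0.6561 0.013
cam in tool [ 0.067  0.    -0.149] axis [-0.25  0.    0.97] q [ 0.69  0.2  -0.47  1.58  0.1   1.41 -1.42]
2040.5 (368, 149, 52, 52) [ 0.5202 -0.3292  0.065 ]
6545.0 (462, 34, 98, 110) [ 0.5955 -0.4683  0.065 ]
```

Call:
apply_moves --deltas '[{"translation": [0.002, -0.033, -0.01], "turn": [0, -0.12, 0], "hand": 0.087}, {"translation": [0.002, -0.033, -0.02], "turn": [0, -0.12, 0], "hand": 0.087}, {"translation": [0.002, -0.033, -0.03], "turn": [0, -0.12, 0], "hand": 0.087}, {"translation": [0, -0.033, -0.03], "turn": [0, -0.12, 0], "hand": 0.087}, {"translation": [0, 0, 0], "turn": [0, 0, 0], "hand": 0.087}]'

```text
time: 9.8
ee_pos: [0.5247, -0.3244, 0.1827]
eef_rot: [0.971, -0.022, 0.24, -0.003]
ft_force: [-1.0, 0.4, -0.8]
width: 0.0873
```

```bash
cat > s.py <<'E'
from h import *
from scipy.spatial.transform import Rotation as R
s=readout.read_state();M=R.from_quat(s["eef_rot"]).as_matrix();print(s["time"],s["ee_pos"].round(4),"jaw",M[:,1].round(3),"z",M[:,2].round(3),s["ft_force"].round(1),s["width"].round(4),s["joint_positions"].round(2))
E
python3 s.py
```

```text
Traceback (most recent call last):
  File "s.py", line 3, in <module>
    s=readout.read_state();M=R.from_quat(s["eef_rot"]).as_matrix();print(s["time"],s["ee_pos"].round(4),"jaw",M[:,1].round(3),"z",M[:,2].round(3),s["ft_force"].round(1),s["width"].round(4),s["joint_positions"].round(2))
                                                                                                                                                                         ^^^^^^^^^^^^^^^^
AttributeError: 'float' object has no attribute 'round'
```

Call:
apply_moves --deltas '[{"translation": [-0.002, -0.001, -0.03], "turn": [0, 0, 0], "hand": 0.087}, {"translation": [-0.002, -0.001, -0.03], "turn": [0, 0, 0], "hand": 0.087}, {"translation": [0, 0, -0.025], "turn": [0, 0, 0], "hand": 0.087}, {"translation": [0, 0, -0.015], "turn": [0, 0, 0], "hand": 0.087}, {"translation": [0, 0, 0], "turn": [0, 0, 0], "hand": 0.087}]'

```text
time: 10.3
ee_pos: [0.5259, -0.3214, 0.0829]
eef_rot: [0.97, -0.019, 0.241, -0.005]
ft_force: [0.5, -0.1, 0.3]
width: 0.0871
```

```bash
sed -i 's/s\["width"\].round(4)/s["width"]/' s.py; python3 s.py; python3 t.py t6 340 120 500 280 280 70 400 190
```

```text
10.3 [ 0.5259 -0.3214  0.0829] jaw [-0.035 -0.999 -0.019] z [ 0.468  0.    -0.884] [ 0.5 -0.1  0.3] 0.08709982882007966 [ 1.    0.27 -0.41  2.   -0.35  0.52 -0.72]
10.3 [ 0.5259 -0.3214  0.0829] yaw -2.5593204243053 zax [ 0.468  0.    -0.884] [ 0.5 -0.1  0.3] 0.08709982882007966
```

View pics/t6c.png

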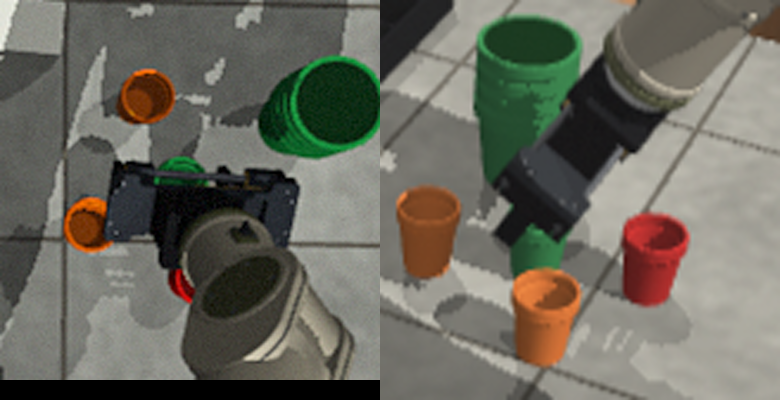

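The jaws straddle the green pot (side crop (540,250)) and the body is clear of the orange and red pots. I'll lower and grip.

Call:
apply_moves --deltas '[{"translation": [-0.003, -0.002, -0.01], "turn": [0, 0, 0], "hand": 0.087}, {"translation": [-0.003, -0.002, -0.009], "turn": [0, 0, 0], "hand": 0.087}, {"translation": [0, 0, 0], "turn": [0, 0, 0], "hand": 0.087}]'

```text
time: 10.7
ee_pos: [0.5226, -0.3271, 0.0683]
eef_rot: [0.97, -0.018, 0.244, -0.002]
ft_force: [-0.9, 0.1, 0.9]
width: 0.0869
```

```bash
python3 s.py
```

```text
10.7 [ 0.5226 -0.3271  0.0683] jaw [-0.033 -0.999 -0.013] z [ 0.473 -0.004 -0.881] [-0.9  0.1  0.9] 0.08692137463712757 [ 1.01  0.3  -0.41  2.01 -0.36  0.48 -0.68]
```

Call:
apply_moves --deltas '[{"translation": [-0.001, 0.001, -0.008], "turn": [0, 0, 0], "hand": 0.087}, {"translation": [0, 0, 0], "turn": [0, 0, 0], "hand": 0.065}, {"translation": [0, 0, 0], "turn": [0, 0, 0], "hand": 0.05}, {"translation": [0, 0, 0], "turn": [0, 0, 0], "hand": 0.05}, {"translation": [0, 0, 0], "turn": [0, 0, 0], "hand": 0.05}]' --newtons 12

```text
time: 11.2
ee_pos: [0.5216, -0.3265, 0.0603]
eef_rot: [0.97, -0.018, 0.244, -0.002]
ft_force: [0.2, -0.3, 0.8]
width: 0.0631
```

Call:
apply_moves --deltas '[{"translation": [0, 0, 0], "turn": [0, 0, 0], "hand": 0.05}, {"translation": [0, 0, 0], "turn": [0, 0, 0], "hand": 0.05}]'

```text
time: 11.4
ee_pos: [0.5216, -0.3265, 0.0605]
eef_rot: [0.97, -0.018, 0.244, -0.002]
ft_force: [-0.8, -0.0, -1.2]
width: 0.0584
```

Call:
apply_moves --deltas '[{"translation": [0, 0, 0.015], "turn": [0, 0, 0], "hand": 0.05}, {"translation": [0, 0, 0.03], "turn": [0, 0, 0], "hand": 0.05}, {"translation": [0, 0, 0.03], "turn": [0, 0, 0], "hand": 0.05}, {"translation": [0, 0, 0.02], "turn": [0, 0, 0], "hand": 0.05}, {"translation": [0, 0, 0], "turn": [0, 0, 0], "hand": 0.05}]'

```text
time: 11.9
ee_pos: [0.52, -0.3249, 0.1569]
eef_rot: [0.97, -0.018, 0.243, -0.004]
ft_force: [1.0, 0.2, -1.1]
width: 0.0587
```

Call:
apply_moves --deltas '[{"translation": [0.003, 0.03, 0], "turn": [0, 0, 0], "hand": 0.05}, {"translation": [0.005, 0.035, 0], "turn": [0, 0, 0], "hand": 0.05}, {"translation": [0.005, 0.035, 0], "turn": [0, 0, 0], "hand": 0.05}, {"translation": [0.005, 0.035, 0], "turn": [0, 0, 0], "hand": 0.05}, {"translation": [0.005, 0.035, 0], "turn": [0, 0, 0], "hand": 0.05}]'

```text
time: 12.4
ee_pos: [0.5397, -0.1547, 0.1518]
eef_rot: [0.97, -0.023, 0.241, -0.003]
ft_force: [0.6, 0.5, -0.5]
width: 0.0584
```

```bash
python3 s.py
```

```text
12.4 [ 0.5397 -0.1547  0.1518] jaw [-0.043 -0.999 -0.017] z [ 0.468 -0.005 -0.884] [ 0.6  0.5 -0.5] 0.05836381768647354 [ 0.82  0.01 -0.54  2.12 -0.23  0.56 -1.18]
```

Call:
apply_moves --deltas '[{"translation": [0.01, 0.033, 0], "turn": [0, 0, -0.01], "hand": 0.05}, {"translation": [0.01, 0.033, 0], "turn": [0, 0, -0.01], "hand": 0.05}, {"translation": [0.008, 0.025, 0], "turn": [0, 0, -0.01], "hand": 0.05}, {"translation": [0.008, 0.013, 0], "turn": [0, 0, 0], "hand": 0.05}, {"translation": [0, 0, 0], "turn": [0, 0, 0], "hand": 0.05}]'

```text
time: 12.9
ee_pos: [0.5736, -0.0391, 0.1458]
eef_rot: [0.971, -0.033, 0.239, -0.002]
ft_force: [-0.7, 0.9, -0.4]
width: 0.0588
```

```bash
python3 s.py; python3 t.py t7 230 90 350 210 190 80 330 220
```

```text
12.9 [ 0.5736 -0.0391  0.1458] jaw [-0.064 -0.998 -0.02 ] z [ 0.463 -0.012 -0.886] [-0.7  0.9 -0.4] 0.05876746687874621 [ 0.65  0.04 -0.68  2.1   0.09  0.53 -1.73]
12.9 [ 0.5736 -0.0391  0.1458] yaw -4.24153056967013 zax [ 0.463 -0.012 -0.886] [-0.7  0.9 -0.4] 0.05876746687874621
```

View pics/t7c.png

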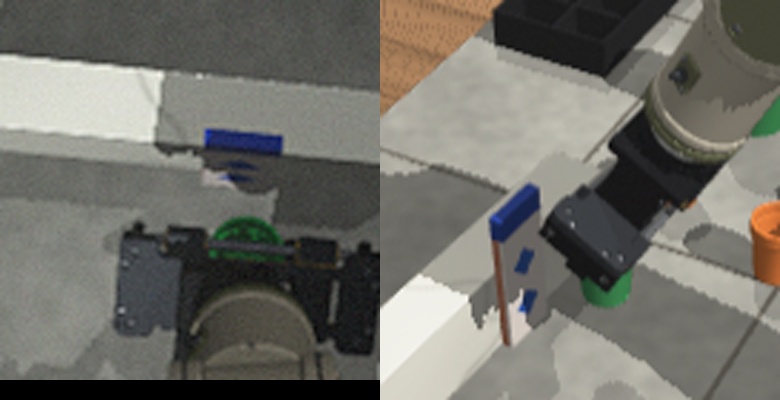

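The pot is held upright in front of the tile, at side crop (607,285). I'll lower it short of the tile, then move forward.

Call:
apply_moves --deltas '[{"translation": [0.004, 0.001, -0.02], "turn": [0, 0, 0], "hand": 0.05}, {"translation": [0.004, 0.001, -0.02], "turn": [0, 0, 0], "hand": 0.05}, {"translation": [0.004, 0.001, -0.02], "turn": [0, 0, 0], "hand": 0.05}, {"translation": [0.003, 0.001, -0.01], "turn": [0, 0, 0], "hand": 0.05}, {"translation": [0, 0, 0], "turn": [0, 0, 0], "hand": 0.05}]'

```text
time: 13.5
ee_pos: [0.5849, -0.0458, 0.0706]
eef_rot: [0.971, -0.039, 0.236, 0.0]
ft_force: [-1.7, -0.8, -1.4]
width: 0.0588
```

```bash
python3 s.py
```

```text
13.5 [ 0.5849 -0.0458  0.0706] jaw [-0.076 -0.997 -0.018] z [ 0.459 -0.019 -0.888] [-1.7 -0.8 -1.4] 0.0587984870368461 [ 0.56  0.2  -0.61  2.13  0.37  0.39 -1.98]
```

Call:
apply_moves --deltas '[{"translation": [0.008, 0.004, 0], "turn": [0, 0, 0], "hand": 0.05}, {"translation": [0.008, 0.004, 0], "turn": [0, 0, 0], "hand": 0.05}, {"translation": [0.008, 0.004, -0.001], "turn": [0, 0, 0], "hand": 0.05}, {"translation": [0.005, 0, 0], "turn": [0, 0, 0], "hand": 0.05}, {"translation": [0, 0, 0], "turn": [0, 0, 0], "hand": 0.05}]'

```text
time: 14.0
ee_pos: [0.6172, -0.0352, 0.0717]
eef_rot: [0.971, -0.041, 0.237, 0.001]
ft_force: [0.2, 0.5, -2.1]
width: 0.0585
```

```bash
python3 s.py
```

```text
14.0 [ 0.6172 -0.0352  0.0717] jaw [-0.079 -0.997 -0.017] z [ 0.461 -0.021 -0.887] [ 0.2  0.5 -2.1] 0.05847145766940321 [ 0.49  0.26 -0.57  2.06  0.45  0.41 -2.06]
```

Call:
apply_moves --deltas '[{"translation": [0.002, 0.001, -0.003], "turn": [0, 0, 0], "hand": 0.05}, {"translation": [0.001, 0, -0.003], "turn": [0, 0, 0], "hand": 0.05}, {"translation": [0, 0, -0.002], "turn": [0, 0, 0], "hand": 0.05}, {"translation": [0, 0, 0], "turn": [0, 0, 0], "hand": 0.05}]'

```text
time: 14.4
ee_pos: [0.6202, -0.0341, 0.063]
eef_rot: [0.971, -0.041, 0.237, 0.001]
ft_force: [0.6, 0.1, -1.2]
width: 0.0579
```

```bash
python3 s.py
```

```text
14.4 [ 0.6202 -0.0341  0.063 ] jaw [-0.079 -0.997 -0.017] z [ 0.461 -0.022 -0.887] [ 0.6  0.1 -1.2] 0.057917104487965276 [ 0.47  0.28 -0.55  2.06  0.48  0.4  -2.09]
```

Call:
apply_moves --deltas '[{"translation": [0, 0, -0.0015], "turn": [0, 0, 0], "hand": 0.05}, {"translation": [0, 0, 0], "turn": [0, 0, 0], "hand": 0.05}]'

```text
time: 14.6
ee_pos: [0.6199, -0.0343, 0.0612]
eef_rot: [0.971, -0.041, 0.237, 0.001]
ft_force: [-0.5, -0.1, -1.6]
width: 0.0586
```

Call:
apply_moves --deltas '[{"translation": [0, 0, -0.0015], "turn": [0, 0, 0], "hand": 0.05}, {"translation": [0, 0, 0], "turn": [0, 0, 0], "hand": 0.05}]'

```text
time: 14.8
ee_pos: [0.6207, -0.0345, 0.0607]
eef_rot: [0.97, -0.041, 0.238, 0.001]
ft_force: [0.5, 0.4, -0.6]
width: 0.0583
```

Call:
apply_moves --deltas '[{"translation": [0, 0, -0.0015], "turn": [0, 0, 0], "hand": 0.05}, {"translation": [0, 0, 0], "turn": [0, 0, 0], "hand": 0.05}]'

```text
time: 15.0
ee_pos: [0.6221, -0.0347, 0.0607]
eef_rot: [0.97, -0.041, 0.24, 0.001]
ft_force: [0.2, -0.5, -1.1]
width: 0.0584
```

Call:
apply_moves --deltas '[{"translation": [0, 0, -0.001], "turn": [0, 0, 0], "hand": 0.05}, {"translation": [0, 0, 0], "turn": [0, 0, 0], "hand": 0.05}]'

```text
time: 15.2
ee_pos: [0.6227, -0.0346, 0.0604]
eef_rot: [0.97, -0.041, 0.241, 0.002]
ft_force: [-0.8, -1.9, 1.9]
width: 0.0583
```

Call:
apply_moves --deltas '[{"translation": [0, 0, 0], "turn": [0, 0, 0], "hand": 0.066}, {"translation": [0, 0, 0], "turn": [0, 0, 0], "hand": 0.075}, {"translation": [0, 0, 0], "turn": [0, 0, 0], "hand": 0.085}, {"translation": [0, 0, 0], "turn": [0, 0, 0], "hand": 0.085}]'

```text
time: 15.6
ee_pos: [0.6221, -0.0345, 0.0595]
eef_rot: [0.97, -0.041, 0.24, 0.001]
ft_force: [-0.4, -0.6, 0.1]
width: 0.0811
```

Call:
apply_moves --deltas '[{"translation": [-0.006, 0, 0.012], "turn": [0, 0, 0], "hand": 0.085}, {"translation": [-0.012, 0, 0.022], "turn": [0, 0, 0], "hand": 0.085}, {"translation": [-0.018, 0, 0.035], "turn": [0, 0, 0], "hand": 0.085}, {"translation": [-0.02, 0, 0.035], "turn": [0, 0, 0], "hand": 0.085}, {"translation": [-0.02, 0, 0.035], "turn": [0, 0, 0], "hand": 0.085}]'

```text
time: 16.1
ee_pos: [0.5414, -0.0326, 0.1957]
eef_rot: [0.971, -0.04, 0.235, -0.001]
ft_force: [0.4, -1.7, 0.8]
width: 0.0851
```

Call:
apply_moves --deltas '[{"translation": [-0.03, -0.03, 0.02], "turn": [0, 0, 0], "hand": 0.085}, {"translation": [-0.03, -0.03, 0.01], "turn": [0, 0, 0], "hand": 0.085}, {"translation": [-0.02, -0.04, 0], "turn": [0, 0, 0], "hand": 0.085}, {"translation": [-0.02, -0.04, 0], "turn": [0, 0, 0], "hand": 0.085}, {"translation": [0, 0, 0], "turn": [0, 0, 0], "hand": 0.085}]'

```text
time: 16.6
ee_pos: [0.4382, -0.1754, 0.2356]
eef_rot: [0.969, -0.037, 0.242, 0.001]
ft_force: [0.3, 0.2, -0.1]
width: 0.0849
```

```bash
python3 s.py; python3 t.py t8 215 90 435 310 190 100 340 250; python3 - <<'E'
from h import *
a=cv2.imread("pics/t8.png");c=calibration("top");h=cv2.cvtColor(a,cv2.COLOR_BGR2HSV)
n=np.array([.99706,-.07669]);t=np.array([.07669,.99706])
g=((h[...,0]>45)&(h[...,0]<85)&(h[...,1]>80)&(h[...,2]>30)).astype(np.uint8);k=np.zeros_like(g);k[135:190,280:335]=g[135:190,280:335]
q=max(cv2.findContours(k,0,1)[0],key=cv2.contourArea);e=cv2.fitEllipse(q);P=plane(c,e[0],.065);print(e,cv2.boundingRect(q),P,"n,t",P[:2]@n,P[:2]@t)
m=((h[...,0]>105)&(h[...,0]<130)&(h[...,1]>150)).astype(np.uint8);k=np.zeros_like(m);k[125:142,285:325]=m[125:142,285:325];print(cv2.boundingRect(k))
E
```

```text
16.6 [ 0.4382 -0.1754  0.2356] jaw [-0.072 -0.997 -0.017] z [ 0.47  -0.019 -0.882] [ 0.3  0.2 -0.1] 0.0848522762448507 [ 0.76 -0.31 -0.29  2.19 -0.39  0.83 -0.99]
16.6 [ 0.4382 -0.1754  0.2356] yaw -4.6536862125344145 zax [ 0.47  -0.019 -0.882] [ 0.3  0.2 -0.1] 0.0848522762448507
((304.35693359375, 156.9045867919922), (21.520339965820312, 22.126384735107422), 25.173025131225586) (293, 146, 23, 23) [ 0.62129976 -0.03378613  0.065     ] n,t 0.6220641975975302 0.013960676433342383
(295, 131, 24, 11)
```

View pics/t8c.png

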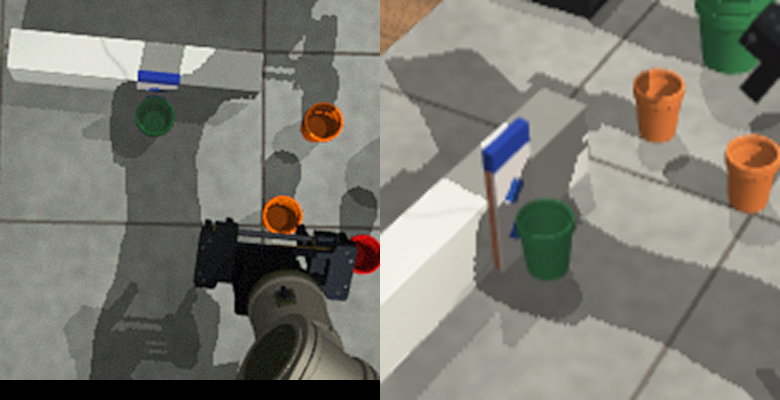

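The tile is upright against the kerb; its band box (295,131,24,11) is unchanged. The pot stands upright and centred on it (n 0.622, t 0.014), and the orange pots in view are where they were. I'll hand in.

```bash
python3 -c "
from bench import order
print(order.close_job())"
```

```text
the job is handed in; nothing more can be done
None
```

The job is handed in at about 17 s of robot time; no verdict was reported. The tile stands upright with its back against the kerb, and the small green planter stands upright in front of its foot.

- **Tile:** I turned it square to the kerb, slid it flat until the foot butted (about 11 N), and raised the head on its foot edge with a 6 N grip. The final images show it upright at about 0° lean, and it did not move while the planter was placed.
- **Planter:** It is centred on the tile to within about 1 mm. The gap to the tile is about 4 mm at the rim and 12 mm at the foot.
- **Other things:** The orange and red pots and the stack showed no disturbance where they were in view. I did not re-image the mister, saucer and stakes at the end, but the arm never went near them.
- **Disagreements:**
  - While seating the tile, the tool went about 6 mm past the expected end point with little sideways force, so the pads probably slipped slightly on the tile. The images still showed the tile upright before and after release.
  - My first kerb fit was wrong because a shadow hid one end. The refit agreed with the contact point.

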